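Key the revolving medicine tray to its spindle

TASK

The steel spindle is loose in the hub of the revolving medicine tray. Stand the yellow-headed wedge key from the blue rack in the gap between hub and spindle, let go of it while it still stands well proud, and then use the red tapping mallet to tap it down until the key's head sits flush on the hub and the spindle is tight. Finally lay the mallet back fully home in its cutout in the tool tray; leave the black-headed key and the three little jars where they are.

Things in the scene. Friction and masses are not known exactly. Their poses are not given: they have to be found in the camera images.
- key_center (a point): Centre, half-way up, of the loose wedge key (150 g, 95 mm tall, upright). Top 30 mm: yellow head, 28 mm (key x) by 38 mm (y); grip it across the 28 mm. Below: aluminium wedge 65 mm long, 26 mm wide (y), tapering on both faces from 18 mm thick (x) to 8 mm at the toe, 47.5 mm below this point. A half turn about z changes nothing.
- key_head (a point): Middle of the key's head underside, 17.5 mm above key_center: this face comes to lie on the hub. The head's top is 30 mm above it, its middle 15 mm above it.
- old_key_center (a point): Centre of the spare key: same shape, grey with a black head, in the other slot of the rack. To be left alone.
- rack: Blue key rack, fixed, 56 mm (x) by 150 mm (y) by 70 mm high, origin in the middle of its underside. Two slots at y = +38 and -38 mm; each key's head rests on the top face (z = 70 mm), key axes parallel to the rack's, the key's toe 5 mm above the table.
- carousel: Revolving medicine tray (held still), origin on the table under its middle: white disc 260 mm across, top at 20 mm; grey square hub 84 by 84 mm, top face at 90 mm. In the hub: the steel spindle (top 2 mm lower) and on its +x side the key gap. Two jars up to 55 mm tall stand on the disc beside the hub.
- gap (a point): Middle of the key gap's mouth, at the hub's top. Axes as the carousel's. Mouth 14.4 mm along x, 31 mm along y, 70 mm deep, narrowing like the key; the key's x goes along the gap's x, either way round. Set in loosely, its head stands about 22 to 26 mm above the hub; driving it takes about 10 to 20 N and shifts its middle 1.8 mm to -x. Home: head on the hub.
- shaft (a joint): Sideways shift of the spindle in the hub, m: 0 = loose, about 0.0036 = pushed tight by the fully driven key. It stays where it is pushed.
- mallet_center (a point): Centre of the loose tapping mallet (about 350 g, 76 mm tall, lying flat), on its head's vertical axis, 38 mm above its underside. Red head 64 by 64 by 30 mm, flat underside strikes. Red tail, 28 mm wide, 18 mm high, runs along +x to 112 mm from the axis. Black upright grip on the head, 30 to 76 mm up, 52 mm long (x), 20 mm thick (y): grip across the 20 mm.
- tray: Fixed tool tray, blue foam on a grey plate, 220 mm (x) by 170 mm (y, from -95 to +75 mm), top at 32 mm, origin on its underside, with a T-shaped mallet cutout and an orange screwdriver lying beside it.
- cutout (a point): Floor of the mallet cutout, under where the axis of the mallet's head belongs, 22 mm below the tray's top (10 mm above the table). Axes as the tray's: the mallet's tail points to +x. About 4 mm of clearance on each side.
- amber_c (a point): Amber jar on the revolving tray, centre of its base; bystander.
- white_c (a point): White jar with green cap on the revolving tray, centre of its base; bystander.
- jar_c (a point): White jar with blue cap, 44 mm wide, 50 mm tall, on the desk in front; centre of its base; bystander.
Things that resemble listed ones, but are neither listed nor needed, are in the scene too. Of the things that look like the part that bears mallet_center, the smaller one is meant. Of the things shaped like the part that bears key_center, the aluminium one is meant.

How it is judged (in metres and radians):
On the way, in this order (a step that is already met when the one before it is completed fails the run):
1. the yellow key stands released in the gap, upright, its head still 10 to 32 mm above the hub (z of key_center in the frame of carousel between 0.0825 and 0.1045 m and horizontal distance between key_center and gap below 0.007 m and angle between key_center's own z axis and vertical below 0.12 rad and contact force between the fingers and key below 0.1 N), for 0.2 s.
2. the key is driven home by the mallet and the spindle is tight (z of key_center in the frame of carousel below 0.075 m and value of joint shaft above 0.003 m and horizontal distance between key_center and gap below 0.007 m), for 0.2 s.
At the end, for the whole second after the job is handed in: The yellow key's head lies within 2.5 mm of the hub's top, upright in the gap, with the spindle shifted more than 3 mm; the mallet rests flat on the floor of its cutout (within 4 mm in height, 7 mm sideways), tail in the tail slot; all at rest and released (all of step 2 and angle between key_center's own z axis and vertical below 0.08 rad and horizontal distance between mallet_center and cutout below 0.007 m and z of mallet_center in the frame of cutout below 0.042 m and angle between mallet_center's own z axis and vertical below 0.06 rad and angle between the x axis of mallet_center and the x axis of cutout, either way round below 0.15 rad and linear speed of each of mallet, key below 0.02 m/s); the robot touches nothing.
It fails at once if the key is driven by the gripper instead of the mallet (fingers press it while its head is 4 to 11 mm above the hub) (z of key_center in the frame of carousel between 0.0765 and 0.0835 m and horizontal distance between key_center and gap below 0.007 m and contact force between the fingers and key above 3 N).
It fails at once if the black-headed key is taken or knocked out of its place (distance of old_key_center from where it was at the start of the episode above 0.02 m).
It fails at once if one of the three little jars is knocked away (distance of any of amber_c, white_c, jar_c from where it was at the start of the episode above 0.03 m).
It also fails if it takes over 54 s, if anything falls off the work surface, if the arm or the gripper's body presses on something with over 40 N, if the wrist force passes 120 N, or if a joint passes its speed limit or range.

ROBOT

A 6-joint arm with a two-finger parallel gripper is mounted at the origin on the work surface. World frame = base frame: x ahead of the robot, y to its left, z up, the work surface at z = 0. Lengths are in mm, angles in rad, forces in N, time in s.
With the tool pointing down it reaches from about 300 to 850 mm from the base axis. Payload 4.2 kg.
Tool frame: the origin (TCP) lies midway between the tips of the shut fingers; the grasp point (between the pads) lies 19 mm behind it; z points along the fingers, y is the direction in which the jaws open and shut (so a half turn about z gives the same grasp; the last joint's range is limited). The gripper opens to 91 mm and grips with 3 to 60 N. Pads are 32 mm wide; open, the fingers measure 118 mm over their backs; the gripper's body (76 mm by 178 mm) begins 60 mm behind the grasp point.
Start: joints at [1.275, 0.32, 1.565, -0, 1.257, -0.02], TCP at [156.584, 553.285, 213.976] pointing down, gripper open.
Joint ranges: [-3.11, 3.11], [-0.84, 2.01], [0.21, 2.61], [-1.34, 4.49], [0.05, 2.63], [-2.56, 2.56]. Speed limits (rad/s): [2.57, 2.57, 3.14, 3.14, 3.14, 3.14].

INTERFACE

Orientations are given as a rotation vector (axis times angle).
In Python, from station import arm, get_image, camera_params gives the robot as it stands. The module is installed in compiled form; this text tells all that it offers.
- The arm moves only by the tool send_rows, never from a script. Its argument "deltas" is a list of rows, each an object with "gripper": the closure, from 0 (fully open) to 1 (shut); "offset": the shift along the world's x, y, z in cm, a list of three; "twist": the turn, a rotation vector about the world's x, y, z in rad, a list of three. A call has exactly 10 rows; each row shifts and turns the commanded pose from where the row before left it; what a row does not reach is not made up. A row lasts 1/10 s, in which the tool goes at most 50 mm and 8.59 degrees, less where a joint would pass 70% of its speed; a pose out of reach is approached as far as the arm can. A call with a gripper value outside its range is refused whole. The fingers move at their own pace and stop on an object; "grip_force" is the grip in N (left out, the last holds). Time passes only in rows, so rows that do not move let the fingers close, or fill a call up. It gives the time, the measured TCP pose, the force and the opening at its end, in the units of the state.
- arm.get_state(): the state, without advancing time (a new reading comes with each control period).
- get_image(name): name is "scene" or "top"; returns (picture, depth): 384x512x3 uint8, blue, green, red; 384x512 float32, mm along the optical axis (not along the pixel's ray), 0 where there is no reading.
- camera_params(name): a dict with "mtx" (3x3 intrinsics, pixels), "T" (4x4, takes a point from camera to world coordinates). Camera axes: x right, y up, looking along -z (the intrinsics and any distortion apply to the point x, -y, -z); pixel columns grow to the right and rows downward; lengths in mm; the calibration is good to about 2 mm. A picture is of the moment at which its call begins. camera_params takes no time and is no camera call.
- arm.finish_job(): hands the job in, once; it reports no verdict.
The state is a dict: "t": time; "qpos": joint angles; "qvel": joint speeds; "joint_torque": joint torques, N m; "eef_pos": TCP position; "eef_rot": TCP orientation; "ft_force": force on the tool from outside, world axes, zero at the start; "moment": the same for the moment, N m; "width": finger opening in mm.
Only numpy, scipy, OpenCV 4.12 (cv2) and the standard library are available. Lean on these libraries where they do the work, as an engineer would, in place of code of your own. Each camera call takes 0.05 s, during which the arm holds its last target. There are 200 camera calls.

## Working session

There is one attempt and no reset: what is moved stays moved. The work goes in short steps, Python scripts to look and compute and a tool call to move; the robot and the scene stay as the last step left them, time stands still between calls to the robot, and variables do not carry over. Pictures are saved under pics/ and viewed, about 8 in all and at most 12, crops included, and the job is handed in when it is done.

Besides the shell and the picture viewer there is one more tool, called after "Request:" as name(argument=value, ...) on one line, values as JSON. send_rows: Moves the arm, as the interface text tells. Its arguments: {"type":"object","properties":{"deltas":{"type":"array","items":{"type":"object","properties":{"gripper":{"type":"number"},"offset":{"type":"array","items":{"type":"number"}},"twist":{"type":"array","items":{"type":"number"}}}}},"grip_force":{"type":"number"}},"required":["deltas"]}

```bash
mkdir -p pics; cat > h.py <<'E'
import numpy as np, cv2
from station import arm,get_image,camera_params
def grab(n,tag):
    im,d=get_image(n); cv2.imwrite(f'pics/{tag}.png',im); np.savez(f'{tag}.npz',im=im,d=d); return im,d
def load(tag):
    z=np.load(f'{tag}.npz'); return z['im'],z['d']
def cloud(n,d):
    p=camera_params(n); K=np.array(p['mtx']);T=np.array(p['T'])
    v,u=np.mgrid[:d.shape[0],:d.shape[1]]
    P=np.stack([(u-K[0,2])/K[0,0]*d,-(v-K[1,2])/K[1,1]*d,-d],-1)
    return P@T[:3,:3].T+T[:3,3]
def ray(n,u,v,z):
    p=camera_params(n); K=np.array(p['mtx']);T=np.array(p['T'])
    r=T[:3,:3]@np.array([(u-K[0,2])/K[0,0],-(v-K[1,2])/K[1,1],-1]); o=T[:3,3]
    return o+r*(z-o[2])/r[2]
E
python3 - <<'E'
from h import *
a,_=grab('top','top0'); b,_=grab('scene','scene0')
for n in('top','scene'):
    p=camera_params(n);print(n,{k:(np.round(v,3).tolist() if not isinstance(v,str) else v) for k,v in p.items()})
s=arm.get_state();print(s)
E
```

```text
top {'mtx': [[373.507, 0.0, 255.536], [0.0, 373.507, 189.553], [0.0, 0.0, 1.0]], 'T': [[-0.003, 0.998, -0.057, 431.137], [-1.0, -0.003, -0.002, 123.395], [-0.002, 0.057, 0.998, 1154.585], [0.0, 0.0, 0.0, 1.0]]}
scene {'mtx': [[361.615, 0.0, 258.631], [0.0, 361.615, 188.702], [0.0, 0.0, 1.0]], 'T': [[-0.778, -0.36, 0.514, 1168.694], [0.628, -0.449, 0.636, 967.542], [0.002, 0.818, 0.575, 854.072], [0.0, 0.0, 0.0, 1.0]]}
{'t': 0.1, 'qpos': array([ 1.27502198e+00,  3.20216924e-01,  1.56554250e+00,  5.75205384e-06,
        1.25742625e+00, -2.00042044e-02]), 'qvel': array([-7.70828257e-04, -2.04220076e-03, -5.55251339e-03, -5.53089328e-06,
       -8.10994442e-04,  1.06696458e-03]), 'joint_torque': array([ 1.73525128e-03, -4.13339138e+01, -2.32512188e+01,  7.31350039e-02,
        4.21796856e-02, -5.94964376e-05]), 'eef_pos': array([156.43226135, 552.83701256, 213.21635672]), 'eef_rot': array([-4.31774871e-01, -3.11152070e+00,  2.46962912e-03]), 'ft_force': array([-0.20805214,  0.61210845, -0.33944333]), 'moment': array([-0.03085679,  0.03688048, -0.02631215]), 'width': 91.0992391995546}
```

View pics/top0.png

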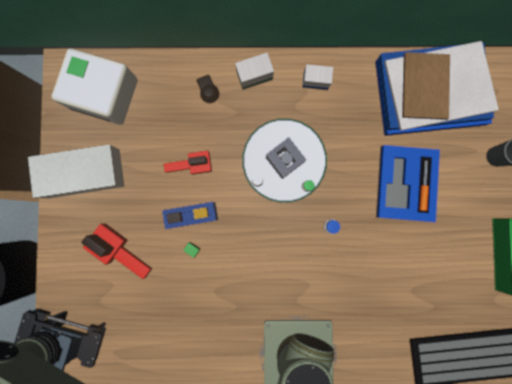

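View pics/scene0.png

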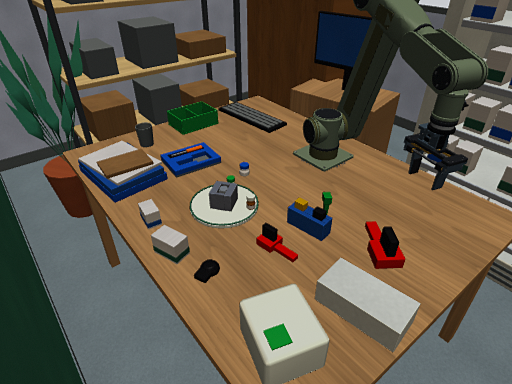

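Top view: the yellow key is in the rack at (202,213) and the black key at (174,217). A green standing object at (192,249) is a lookalike. The smaller mallet is at (190,162) and the larger lookalike at (110,245). The hub is at (286,158) and the tray at (408,183).

```bash
python3 - <<'E'
from h import *
im,d=load('top0'); P=cloud('top',d); hsv=cv2.cvtColor(im,cv2.COLOR_BGR2HSV)
H,S,V=[hsv[...,i].astype(int) for i in range(3)]
def box(m,name,zr=None):
    m=m&(d>0)
    if zr: m=m&(P[...,2]>zr[0])&(P[...,2]<zr[1])
    n,l,st,c=cv2.connectedComponentsWithStats(m.astype('uint8'))
    for i in range(1,n):
        if st[i,4]<12: continue
        q=P[l==i]; r=cv2.minAreaRect(q[:,:2].astype('float32'))
        print(name,'px',np.round(c[i]),'n',st[i,4],'z',np.round(np.percentile(q[:,2],[5,50,95]),0),'mean',q[:,:2].mean(0).round(1),'rect',np.round(r[0],1),np.round(r[1],1),round(r[2],1))
print('table',np.median(P[280:300,230:380,2]))
red=((H<8)|(H>172))&(S>150)&(V>90); box(red,'red')
v,u=np.mgrid[:384,:512]
sub=(u>155)&(u<225)&(v>145)&(v<260)
box(sub&(H>15)&(H<35)&(S>120)&(V>120),'yellow',(60,120))
box(sub&(V<70)&(P[...,2]>80),'blackhead/grip')
box(sub&(P[...,2]>60)&(P[...,2]<85)&(v>195),'racktop')
box(sub&(v>195)&(P[...,2]>5),'rackall')
hub=(u>240)&(u<330)&(v>115)&(v<205)
box(hub&(P[...,2]>80),'hub')
box(hub&(P[...,2]>10)&(P[...,2]<35),'disc')
box((H>100)&(H<125)&(S>150)&(u>370)&(u<445)&(v>140)&(v<225),'tray',(15,50))
box((u>370)&(u<445)&(v>140)&(v<225)&(S<110)&(P[...,2]<28),'cutout')
box((H>100)&(H<125)&(S>150)&(u>320)&(u<345)&(v>210),'jarcap')
b,_=load('scene0')
A=cv2.resize(im[110:270,150:335],None,fx=3,fy=3,interpolation=3)
B=cv2.resize(b[140:260,180:340],None,fx=3.4,fy=3.4,interpolation=3)
h=max(A.shape[0],1); 
A=cv2.resize(im[115:260,155:225],None,fx=3.6,fy=3.6,interpolation=3);C=cv2.resize(im[115:205,240:330],None,fx=3,fy=3,interpolation=3)
cv=np.zeros((600,800,3),'uint8'); cv[:A.shape[0],:A.shape[1]]=A; cv[:270,260:530]=C; T=cv2.resize(im[140:225,370:445],None,fx=3,fy=3,interpolation=3);cv[:T.shape[0],540:540+T.shape[1]]=T
B=cv2.resize(b[165:265,185:335],None,fx=3.2,fy=3.2,interpolation=3);cv[275:275+B.shape[0],260:260+B.shape[1]]=B
cv2.imwrite('pics/crop1.png',cv)
E
```

```text
table 0.581628407631456
red px [190. 164.] n 524 z [15. 27. 35.] mean [573.6 325.2] rect [574.3 335.6] [ 62.7 142.7] 7.9
red px [118. 252.] n 1100 z [22. 37. 47.] mean [309.6 534.2] rect [301.4 533.1] [199.6  89.4] 53.8
yellow px [200. 213.] n 112 z [ 96. 100. 103.] mean [425.7 281.3] rect [425.5 281.5] [24.5 35.7] 9.4
blackhead/grip px [180. 216.] n 16 z [ 83.  96. 102.] mean [415.4 339.1] rect [415.4 339.2] [20.3  1.8] 8.4
racktop px [189. 215.] n 718 z [67. 70. 74.] mean [419.6 317.4] rect [419.5 320. ] [ 55.9 150.5] 9.5
racktop px [195. 246.] n 14 z [67. 77. 82.] mean [331.6 299.2] rect [331.8 299.6] [34.6  2.9] 49.5
rackall px [190. 215.] n 1037 z [ 65.  71. 102.] mean [420.1 315.3] rect [419.6 319.2] [ 55.9 152. ] 9.5
rackall px [191. 249.] n 160 z [75. 94. 98.] mean [323.1 307.4] rect [322.1 308.7] [38.2 28.2] 53.3
hub px [286. 157.] n 780 z [86. 90. 93.] mean [585.1  38.5] rect [585.9  38.6] [84.1 83.9] 37.2
disc px [284. 159.] n 4467 z [17. 21. 26.] mean [587.8  38.6] rect [586.2  38.7] [254.7 255.9] 44.6
disc px [281. 153.] n 15 z [18. 24. 33.] mean [606.6  47.6] rect [606.7  47.1] [ 4.3 20.9] 41.2
disc px [290. 164.] n 13 z [18. 21. 28.] mean [573.4  21.2] rect [572.6  22. ] [ 4.2 21.5] 39.0
tray px [408. 182.] n 2661 z [28. 33. 36.] mean [ 517.9 -334.4] rect [ 513.5 -335.2] [169.7 214.9] 85.1
cutout px [406. 181.] n 1964 z [-3.  1.  6.] mean [ 521.5 -339.2] rect [ 518.3 -346.4] [231.2 262.4] 88.9
cutout px [397. 187.] n 771 z [ 7. 11. 15.] mean [ 502.6 -308.7] rect [ 516.6 -308.5] [ 66.3 151.1] 85.4
jarcap px [333. 226.] n 107 z [48. 50. 54.] mean [ 385.1 -101.4] rect [ 385.7 -100.7] [33.6 29.6] 89.6
```

View pics/crop1.png

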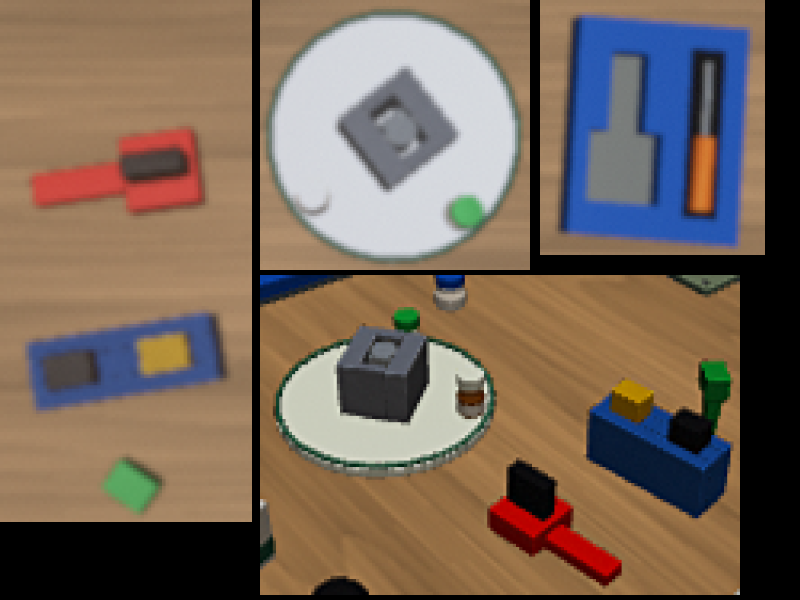

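```bash
python3 - <<'E'
from h import *
im,d=load('top0');P=cloud('top',d)
b,db=load('scene0')
ims=[get_image('top')[0].astype(float) for _ in range(4)]
m=np.mean(ims,0).astype('uint8')
A=cv2.resize(m[133:181,262:310],None,fx=8,fy=8,interpolation=2)
B=cv2.resize(b[175:220,200:248],None,fx=8,fy=8,interpolation=2)
c=np.zeros((400,790,3),'uint8');c[:384,:384]=A;c[:360,400:784]=B
cv2.imwrite('pics/hub.png',c)
np.set_printoptions(linewidth=250)
print(P[146:170,274:300,2].round().astype(int))
Q=cloud('scene',db)
print(Q[183:200,212:238,2].round().astype(int))
E
```

```text
[[  25   23   92   89   90   89   90   89   88   87   86   90   93   89   92   89   91   92   91   93   88   95   19   18   18   20]
 [  22   93   88   90   91   92   88   89   89   82   73   86   88   90   90   90   91   89   88   88   89   87   91   20   20   19]
 [  89   89   90   91   92   86   87   91   79   70   61   75   86   89   87   86   91   89   91   93   87   91   87   92   19   25]
 [  93   90   90   89   88   88   87   78 1155   57   52   64   80   88   90   88   88   88   87   91   93   90   91   91   93   18]
 [  89   88   91   89   91   82   72   63   48   37   35   54   73   81   92   88   91   88   88   90   89   88   91   91   89   20]
 [  88   87   87   91   84   72   58   48   33   25   25   41   85   72   87   91   92   88   88   92   88   93   92   88   92   89]
 [  92   91   89   76   65   53   48   34   22   26   89   89   87   88   73   91   92   96   92   92   94   90   93   88   93   89]
 [  93   91   86   58   53   42   29   20   19   88   90   88   88   87   90   78   86   90   88   88   94   91   90   93   93   90]
 [  89   90   90   52   38   27   20
[... 2770 characters left out ...]
85 88 86 87 90 93 94 90 91 93 92 91 93 82 73 67 59]
 [93 92 95 93 90 90 77 81 81 79 87 86 86 92 91 92 91 93 91 92 91 86 77 71 62 53]
 [91 91 93 93 90 90 93 90 93 89 91 90 90 92 93 93 92 95 91 94 90 80 74 64 58 51]
 [92 90 91 89 94 93 93 92 93 92 94 93 91 91 94 93 94 91 94 90 83 77 69 61 54 48]
 [83 85 84 85 88 86 88 92 89 93 91 90 90 91 92 90 91 90 93 90 82 71 66 57 51 41]
 [78 79 80 83 82 83 83 83 84 86 84 84 88 90 87 91 90 89 89 87 79 67 62 55 45 33]
 [74 78 78 77 74 80 81 80 80 79 83 82 82 87 85 86 87 86 86 81 73 68 58 47 39 30]
 [69 73 71 72 74 75 75 75 75 78 77 77 76 77 82 84 81 82 82 78 69 61 53 45 35 25]
 [66 64 66 71 68 68 69 71 71 74 77 74 74 75 74 77 75 75 73 71 65 57 43 38 30 21]]
```

View pics/hub.png

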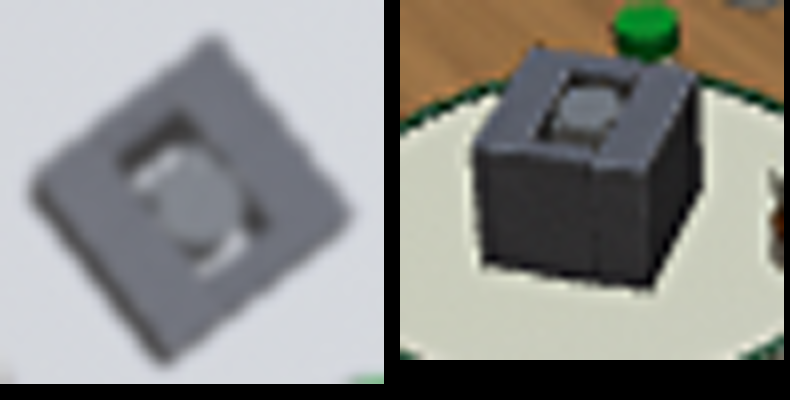

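```bash
python3 - <<'E'
from h import *
Ps=[];Is=[]
for k in range(6):
    im,d=get_image('top');P=cloud('top',d);P[d==0]=np.nan;Ps.append(P);Is.append(im)
P=np.nanmedian(Ps,0);im=np.mean(Is,0)
np.savez('hub6.npz',P=P,im=im)
v,u=np.mgrid[:384,:512]
r=cv2.minAreaRect(P[(P[...,2]>80)&(u>240)&(u<330)&(v>115)&(v<205)][:,:2].astype('float32'));print(r)
c=np.array(r[0]);t=np.radians(37.2);R=np.array([[np.cos(t),np.sin(t)],[-np.sin(t),np.cos(t)]])
q=(P[...,:2]-c)@R.T
m=(abs(q).max(-1)<36)&(P[...,2]>15)&(P[...,2]<82)
o=np.c_[q[m],P[m][:,2]]
for s in(1,-1):
    w=o[o[:,0]*s>0]
    w=w[np.argsort(w[:,2])]
    print(s);print(np.round(w).astype(int).tolist())
g=im.mean(-1)
# brightness profile along a at hub top plane, for b=-10..10
from scipy.ndimage import map_coordinates
p=camera_params('top');K=np.array(p['mtx']);T=np.array(p['T'])
for z,bs in((90,(0,)),(90,(-10,)),(90,(10,))):
    a=np.arange(-42,43,2.);pts=[]
    for b in bs:
        X=np.c_[(np.c_[a,a*0+b])@R+c,a*0+z];C=(X-T[:3,3])@T[:3,:3]
        pts.append(map_coordinates(g,[K[1,2]+K[1,1]*C[:,1]/C[:,2],K[0,2]-K[0,0]*C[:,0]/C[:,2]],order=1))
    print(bs,[(int(x),int(y)) for x,y in zip(a,np.mean(pts,0))])
E
```

```text
((585.9231567382812, 38.461509704589844), (83.87354278564453, 83.98502349853516), 37.18687057495117)
1
[[22, -6, 20], [20, -4, 20], [22, -1, 21], [19, 0, 21], [20, -8, 21], [21, 3, 21], [21, -12, 21], [23, -10, 21], [23, 5, 21], [23, 1, 24], [21, -16, 24], [23, -14, 25], [24, -2, 28], [24, -6, 33], [24, 6, 36], [24, -10, 36], [23, -16, 38], [24, -13, 40], [24, 2, 40], [18, -16, 42], [25, -2, 43], [25, -6, 47], [25, 10, 48], [24, -16, 51], [25, -9, 52], [25, 6, 53], [20, -16, 53], [25, -13, 53], [25, 2, 54], [26, -1, 59], [25, -16, 60], [26, -5, 60], [26, 10, 62], [26, 6, 64], [26, -9, 65], [21, -16, 65], [17, -16, 68], [26, 2, 69], [26, -12, 70], [8, 13, 71], [12, -16, 72], [27, -16, 73], [27, -1, 74], [8, -16, 75], [4, -16, 76], [22, -16, 76], [27, -5, 77], [27, 10, 77], [4, 13, 78], [18, -16, 79], [27, -8, 79], [27, 6, 80], [14, 13, 80]]
-1
[[-21, -7, 18], [-23, 6, 20], [-19, -9, 20], [-20, 4, 20], [-22, 2, 21], [-20, -16, 21], [-22, -3, 21], [-18, -13, 21], [-22, -14, 22], [-21, -11, 22], [-19, -4, 22], [-20, 0, 25], [-18, -16, 32], [-22, -16, 33], [-19, 5, 42], [-16, -16, 44], [-
[... 979 characters left out ...]
31), (4, 130), (6, 132), (8, 131), (10, 125), (12, 116), (14, 102), (16, 83), (18, 72), (20, 63), (22, 62), (24, 66), (26, 77), (28, 92), (30, 106), (32, 112), (34, 115), (36, 118), (38, 127), (40, 148), (42, 175)]
(10,) [(-42, 134), (-40, 118), (-38, 114), (-36, 115), (-34, 116), (-32, 117), (-30, 122), (-28, 136), (-26, 149), (-24, 146), (-22, 128), (-20, 103), (-18, 95), (-16, 103), (-14, 114), (-12, 125), (-10, 130), (-8, 134), (-6, 135), (-4, 135), (-2, 135), (0, 135), (2, 132), (4, 129), (6, 127), (8, 129), (10, 137), (12, 152), (14, 166), (16, 154), (18, 128), (20, 93), (22, 72), (24, 66), (26, 78), (28, 93), (30, 105), (32, 113), (34, 115), (36, 117), (38, 124), (40, 144), (42, 171)]
```

Candidates: keys are yellow top(202,213), black (174,217) and green decoy (192,249). Mallets are the small one (190,162) and the large one (110,245). I choose the yellow key with the aluminium wedge and the small mallet, and the crop confirms both. The gap's outer wall tapers at the hub's 37.2° side, so the mouth is about (602.5, 51.0). Moving to the key.

Request:
send_rows(deltas=[{"gripper": 0,"offset": [2.7,-2.7,-0.4],"twist": [0,0,-0.113]},{"gripper": 0,"offset": [2.7,-2.7,-0.4],"twist": [0,0,-0.113]},{"gripper": 0,"offset": [2.7,-2.7,-0.4],"twist": [0,0,-0.113]},{"gripper": 0,"offset": [2.7,-2.7,-0.4],"twist": [0,0,-0.113]},{"gripper": 0,"offset": [2.7,-2.7,-0.4],"twist": [0,0,-0.113]},{"gripper": 0,"offset": [2.7,-2.7,-0.4],"twist": [0,0,-0.113]},{"gripper": 0,"offset": [2.7,-2.7,-0.4],"twist": [0,0,-0.113]},{"gripper": 0,"offset": [2.7,-2.7,-0.4],"twist": [0,0,-0.113]},{"gripper": 0,"offset": [2.7,-2.7,-0.4],"twist": [0,0,-0.113]},{"gripper": 0,"offset": [2.7,-2.7,-0.4],"twist": [0,0,-0.113]}], grip_force=25)

```text
t: 1.6
eef_pos: [427.6, 282.1, 174.1]
eef_rot: [2.036, 2.392, 0.001]
ft_force: [0.8, 0.1, -0.0]
width: 91.0
```

```bash
cat >> h.py <<'E'
from scipy.spatial.transform import Rotation as Rn
def st(tgt=None):
    s=arm.get_state();R=Rn.from_rotvec(s['eef_rot']).as_matrix()
    print('t',round(s['t'],2),'tcp',s['eef_pos'].round(1),'psi',round(np.degrees(np.arctan2(R[1,1],R[0,1])),2),'z',R[:,2].round(4),'q6',s['qpos'][5].round(2),'F',s['ft_force'].round(1),'w',round(s['width'],1))
    if tgt is not None: print('to go cm',((np.array(tgt)-s['eef_pos'])/10).round(2))
E
python3 -c "
from h import *;st((425.7,281.8,73))"
```

```text
t 1.6 tcp [427.6 282.1 174.1] psi 9.18 z [ 6.e-04  4.e-04 -1.e+00] q6 0.4 F [ 0.8  0.1 -0. ] w 91.0
to go cm [ -0.19  -0.03 -10.11]
```

Request:
send_rows(deltas=[{"gripper": 0,"offset": [-0.1,0,-3],"twist": [0,0,0.005]},{"gripper": 0,"offset": [0,0,-3],"twist": [0,0,0]},{"gripper": 0,"offset": [0,0,-2.5],"twist": [0,0,0]},{"gripper": 0,"offset": [0,0,-1.5],"twist": [0,0,0]},{"gripper": 0,"offset": [0,0,0],"twist": [0,0,0]},{"gripper": 0.8,"offset": [0,0,0],"twist": [0,0,0]},{"gripper": 0.8,"offset": [0,0,0],"twist": [0,0,0]},{"gripper": 0.8,"offset": [0,0,0],"twist": [0,0,0]},{"gripper": 0.8,"offset": [0,0,0],"twist": [0,0,0]},{"gripper": 0.8,"offset": [0,0,0],"twist": [0,0,0]}])

```text
t: 2.6
eef_pos: [425.8, 283.4, 74.5]
eef_rot: [2.025, 2.402, 0.002]
ft_force: [0.7, -0.7, -0.1]
width: 53.9
```

```bash
python3 -c "
from h import *;st((425.7,281.8,73))"
```

```text
t 2.6 tcp [425.8 283.4  74.5] psi 9.74 z [ 9.e-04  5.e-04 -1.e+00] q6 0.39 F [ 0.7 -0.7 -0.1] w 53.9
to go cm [-0.01 -0.16 -0.15]
```

Request:
send_rows(deltas=[{"gripper": 0.85,"offset": [0,0,0],"twist": [0,0,0]},{"gripper": 0.85,"offset": [0,0,0],"twist": [0,0,0]},{"gripper": 0.85,"offset": [0,0,0],"twist": [0,0,0]},{"gripper": 0.85,"offset": [0,0,0],"twist": [0,0,0]},{"gripper": 0.85,"offset": [0,0,0.5],"twist": [0,0,0]},{"gripper": 0.85,"offset": [0,0,1.5],"twist": [0,0,0]},{"gripper": 0.85,"offset": [0,0,2.5],"twist": [0,0,0]},{"gripper": 0.85,"offset": [0,0,3],"twist": [0,0,0]},{"gripper": 0.85,"offset": [0,0,3],"twist": [0,0,0]},{"gripper": 0.85,"offset": [0,0,1.5],"twist": [0,0,0]}])

```text
t: 3.6
eef_pos: [426.4, 283.8, 196.8]
eef_rot: [2.024, 2.401, 0.006]
ft_force: [0.4, 0.1, -1.0]
width: 28.0
```

```bash
python3 -c "
from h import *;st((602.5,51,185))"
```

```text
t 3.6 tcp [426.4 283.8 196.8] psi 9.74 z [ 0.0034  0.0022 -1.    ] q6 0.39 F [ 0.4  0.1 -1. ] w 28.0
to go cm [ 17.61 -23.28  -1.18]
```

Request:
send_rows(deltas=[{"gripper": 0.85,"offset": [1.2,-1.6,0],"twist": [0,0,0.05]},{"gripper": 0.85,"offset": [2.2,-2.9,0],"twist": [0,0,0.06]},{"gripper": 0.85,"offset": [2.4,-3.1,0],"twist": [0,0,0.06]},{"gripper": 0.85,"offset": [2.4,-3.1,0],"twist": [0,0,0.06]},{"gripper": 0.85,"offset": [2.4,-3.1,-0.3],"twist": [0,0,0.06]},{"gripper": 0.85,"offset": [2.4,-3.1,-0.3],"twist": [0,0,0.06]},{"gripper": 0.85,"offset": [2.2,-2.9,-0.3],"twist": [0,0,0.06]},{"gripper": 0.85,"offset": [1.6,-2.3,-0.1],"twist": [0,0,0.05]},{"gripper": 0.85,"offset": [0.8,-1.2,0],"twist": [0,0,0.02]},{"gripper": 0.85,"offset": [0,0,0],"twist": [0,0,0]}])

```text
t: 4.6
eef_pos: [602.2, 48.6, 183.5]
eef_rot: [-1.399, -2.812, 0.001]
ft_force: [-1.2, 0.2, -1.0]
width: 28.4
```

```bash
python3 - <<'E'
from h import *
st((602.5,51,185))
b,d=grab('scene','s2');a,_=grab('top','t2');st()
B=cv2.resize(b[100:260,150:350],None,fx=2.9,fy=2.9,interpolation=2)
A=cv2.resize(a[110:200,240:330],None,fx=2.4,fy=2.4,interpolation=2)
c=np.zeros((464,800,3),'uint8');c[:464,:580]=B[:464];c[:216,584:800]=A
cv2.imwrite('pics/held.png',c)
E
```

```text
t 4.6 tcp [602.2  48.6 183.5] psi 37.09 z [-5.e-04 -4.e-04 -1.e+00] q6 -0.59 F [-1.2  0.2 -1. ] w 28.4
to go cm [0.03 0.24 0.15]
t 4.7 tcp [601.   50.6 183.8] psi 37.18 z [-1.2e-03  6.0e-04 -1.0e+00] q6 -0.58 F [-0.7 -0.2 -0.9] w 27.5
```

View pics/held.png

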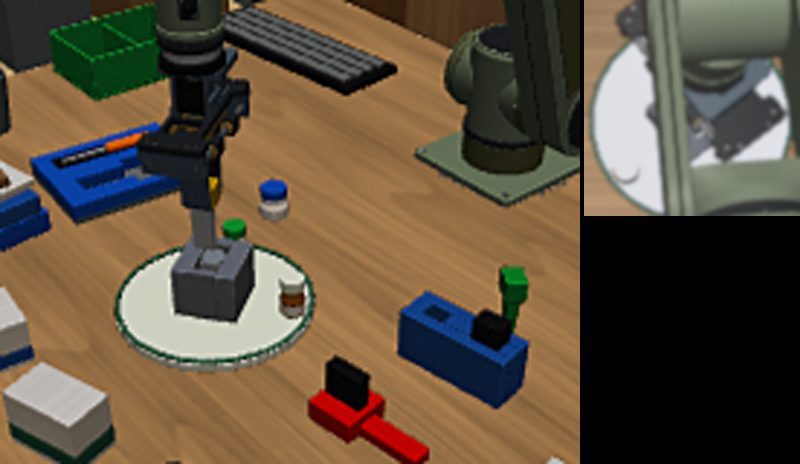

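```bash
python3 - <<'E'
from h import *
D=[];
for _ in range(4):
    im,d=get_image('scene');P=cloud('scene',d);P[d==0]=np.nan;D.append(P)
P=np.nanmedian(D,0)
st((602.5,51,185))
c=np.array([585.9,38.5]);t=np.radians(37.2);R=np.array([[np.cos(t),np.sin(t)],[-np.sin(t),np.cos(t)]])
q=(P[...,:2]-c)@R.T; z=P[...,2]
b0,d0=load('scene0');P0=cloud('scene',d0);q0=(P0[...,:2]-c)@R.T
m=(abs(q0).max(-1)<55)&(abs(P0[...,2]-92)<5)
r=cv2.minAreaRect(P0[m][:,:2].astype('float32'));print('hub from scene',r, 'z',np.median(P0[m][:,2]))
v,u=np.mgrid[:384,:512]
for row in range(160,190,2):
    w=(v==row)&(abs(q).max(-1)<60)&(z>98)&(z<190)&(abs(u-220)<25)
    if w.any(): print(row,[(int(x),)+tuple(int(k) for k in (*np.round(a),zz)) for x,a,zz in zip(u[w],q[w],z[w])])
E
```

```text
t 4.9 tcp [601.   51.2 184.2] psi 37.31 z [-1.e-04  2.e-04 -1.e+00] q6 -0.59 F [ 0.2 -0.2 -1.5] w 27.6
to go cm [ 0.15 -0.02  0.08]
hub from scene ((586.9500732421875, 39.729331970214844), (90.13899993896484, 84.3304672241211), 36.91210174560547) z 91.75226787753604
168 [(226, 8, 20, 185)]
170 [(224, 29, 19, 189)]
172 [(216, 28, -11, 175), (217, 26, -8, 175), (218, 27, -4, 176), (219, 25, -1, 175), (220, 27, 4, 177), (221, 38, 12, 185), (222, 37, 15, 185), (223, 38, 19, 186), (224, 14, 13, 171)]
174 [(216, 24, -13, 165), (217, 28, -8, 168), (218, 26, -5, 167), (219, 28, -1, 169), (220, 26, 3, 168), (221, 28, 7, 170), (222, 25, 10, 169), (223, 27, 14, 170), (224, 15, 13, 163)]
176 [(217, 26, -9, 158), (218, 26, -5, 159), (219, 26, -2, 159), (220, 25, 2, 159), (221, 27, 6, 161), (222, 26, 10, 161), (223, 23, 12, 159), (224, 16, 13, 155)]
178 [(217, 25, -10, 149), (218, 24, -7, 149), (219, 24, -3, 149), (220, 25, 1, 151), (221, 25, 5, 151), (222, 25, 9, 152), (223, 24, 12, 152), (224, 16, 13, 147)]
180 [(217, 23, -11, 139), (218, 24, -7, 140), (219, 25, -3, 141), (220, 26, 1, 143), (221, 23, 4, 141), (222, 24, 8, 142), (223, 26, 12, 145), (224, 20, 14, 141)]
182 [(217, 24, -12, 130), (218, 26, -7, 132), (219, 23, -5, 131), (220, 25, 0, 133), (221, 25, 4, 134), (222, 23, 7, 133), (223, 25, 11, 135), (224, 20, 13, 132)]
184 [(218, 22, -9, 121), (219, 24, -5, 123), (220, 23, -1, 123), (221, 23, 3, 124), (222, 23, 6, 124), (223, 23, 10, 125), (224, 22, 13, 125)]<stdin>:5: RuntimeWarning: All-NaN slice encountered
```

```bash
python3 - <<'E'
from h import *
b0,d0=load('scene0');P0=cloud('scene',d0)
c=np.array([585.9,38.5]);t=np.radians(37.2);R=np.array([[np.cos(t),np.sin(t)],[-np.sin(t),np.cos(t)]])
q=(P0[...,:2]-c)@R.T; z=P0[...,2]
m=(z>30)&(z<82)&(abs(q).max(-1)<55)
f=m&(abs(q[...,1])<30)&(q[...,0]>35); print('a face',np.median(q[f][:,0]),f.sum())
f=m&(abs(q[...,0])<30)&(q[...,1]>35); print('b face',np.median(q[f][:,1]),f.sum())
E
```

```text
a face 42.24809573663193 174
b face 41.211886858936765 62
```

Request:
send_rows(deltas=[{"gripper": 0.85,"offset": [0.15,0.1,0],"twist": [0,0,0]},{"gripper": 0.85,"offset": [0,0,0],"twist": [0,0,0]},{"gripper": 0.85,"offset": [0,0,-0.8],"twist": [0,0,0]},{"gripper": 0.85,"offset": [0,0,-0.8],"twist": [0,0,0]},{"gripper": 0.85,"offset": [0,0,-0.5],"twist": [0,0,0]},{"gripper": 0.85,"offset": [0,0,-0.5],"twist": [0,0,0]},{"gripper": 0.85,"offset": [0,0,-0.4],"twist": [0,0,0]},{"gripper": 0.85,"offset": [0,0,-0.3],"twist": [0,0,0]},{"gripper": 0.85,"offset": [0,0,-0.3],"twist": [0,0,0]},{"gripper": 0.85,"offset": [0,0,0],"twist": [0,0,0]}])

```text
t: 5.9
eef_pos: [602.9, 51.2, 147.6]
eef_rot: [-1.396, -2.814, 0.0]
ft_force: [0.1, 0.6, -1.7]
width: 27.8
```

```bash
python3 -c "
from h import *;st((602.5,51.9,120))"
```

```text
t 5.9 tcp [602.9  51.2 147.6] psi 37.24 z [-6.e-04  0.e+00 -1.e+00] q6 -0.58 F [ 0.1  0.6 -1.7] w 27.8
to go cm [-0.04  0.07 -2.76]
```

Request:
send_rows(deltas=[{"gripper": 0.85,"offset": [0,0,-0.4],"twist": [0,0,0]},{"gripper": 0.85,"offset": [0,0,-0.4],"twist": [0,0,0]},{"gripper": 0.85,"offset": [0,0,-0.4],"twist": [0,0,0]},{"gripper": 0.85,"offset": [0,0,-0.3],"twist": [0,0,0]},{"gripper": 0.85,"offset": [0,0,-0.3],"twist": [0,0,0]},{"gripper": 0.85,"offset": [0,0,-0.2],"twist": [0,0,0]},{"gripper": 0.85,"offset": [0,0,-0.2],"twist": [0,0,0]},{"gripper": 0.85,"offset": [0,0,0],"twist": [0,0,0]},{"gripper": 0.85,"offset": [0,0,0],"twist": [0,0,0]},{"gripper": 0.85,"offset": [0,0,0],"twist": [0,0,0]}])

```text
t: 6.9
eef_pos: [603.1, 51.3, 126.1]
eef_rot: [1.396, 2.814, 0.0]
ft_force: [0.3, -0.3, -1.0]
width: 28.2
```

```bash
python3 -c "
from h import *;st((602.5,51.9,120))"
```

```text
t 6.9 tcp [603.1  51.3 126.1] psi 37.24 z [ 2.e-04  1.e-04 -1.e+00] q6 -0.58 F [ 0.3 -0.3 -1. ] w 28.2
to go cm [-0.06  0.06 -0.61]
```

Request:
send_rows(deltas=[{"gripper": 0.85,"offset": [0,0,-0.15],"twist": [0,0,0]},{"gripper": 0.85,"offset": [0,0,-0.15],"twist": [0,0,0]},{"gripper": 0.85,"offset": [0,0,-0.1],"twist": [0,0,0]},{"gripper": 0.85,"offset": [0,0,-0.1],"twist": [0,0,0]},{"gripper": 0.85,"offset": [0,0,0],"twist": [0,0,0]},{"gripper": 0.85,"offset": [0,0,0],"twist": [0,0,0]},{"gripper": 0.85,"offset": [0,0,0],"twist": [0,0,0]},{"gripper": 0.85,"offset": [0,0,0],"twist": [0,0,0]},{"gripper": 0.85,"offset": [0,0,0],"twist": [0,0,0]},{"gripper": 0.85,"offset": [0,0,0],"twist": [0,0,0]}])

```text
t: 7.9
eef_pos: [603.4, 51.4, 121.0]
eef_rot: [1.396, 2.814, 0.001]
ft_force: [2.9, 1.4, -2.9]
width: 27.9
```

```bash
python3 - <<'E'
from h import *
st((602.5,51.9,120))
b,d=grab('scene','s3')
cv2.imwrite('pics/ins.png',cv2.resize(b[130:230,180:290],None,fx=5,fy=5,interpolation=2))
E
```

```text
t 7.9 tcp [603.4  51.4 121. ] psi 37.24 z [ 8.e-04  4.e-04 -1.e+00] q6 -0.58 F [ 2.9  1.4 -2.9] w 27.9
to go cm [-0.09  0.05 -0.1 ]
```

View pics/ins.png

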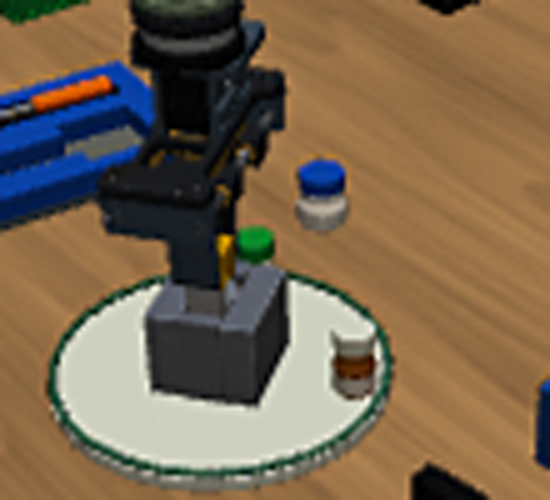

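The key is in the gap with its head about 27 mm up and light contact. Releasing it.

Request:
send_rows(deltas=[{"gripper": 0.85,"offset": [0.04,0.03,-0.1],"twist": [0,0,0]},{"gripper": 0.85,"offset": [0,0,-0.1],"twist": [0,0,0]},{"gripper": 0.6,"offset": [0,0,0],"twist": [0,0,0]},{"gripper": 0.3,"offset": [0,0,0],"twist": [0,0,0]},{"gripper": 0.2,"offset": [0,0,0],"twist": [0,0,0]},{"gripper": 0,"offset": [0,0,0],"twist": [0,0,0]},{"gripper": 0,"offset": [0,0,0],"twist": [0,0,0]},{"gripper": 0,"offset": [0,0,0],"twist": [0,0,0]},{"gripper": 0,"offset": [0,0,0.5],"twist": [0,0,0]},{"gripper": 0,"offset": [0,0,3],"twist": [0,0,0]}])

```text
t: 8.95
eef_pos: [601.1, 51.4, 151.2]
eef_rot: [-1.393, -2.808, 0.006]
ft_force: [0.2, 0.6, 0.4]
width: 89.2
```

Request:
send_rows(deltas=[{"gripper": 0,"offset": [0,0,3],"twist": [0,0,0]},{"gripper": 0,"offset": [0,2.5,3],"twist": [0,0,-0.05]},{"gripper": 0,"offset": [-0.3,3.5,0],"twist": [0,0,-0.06]},{"gripper": 0,"offset": [-0.3,3.5,0],"twist": [0,0,-0.06]},{"gripper": 0,"offset": [-0.3,3.5,0],"twist": [0,0,-0.06]},{"gripper": 0,"offset": [-0.4,3.5,0],"twist": [0,0,-0.06]},{"gripper": 0,"offset": [-0.4,3.5,0],"twist": [0,0,-0.08]},{"gripper": 0,"offset": [-0.4,2.5,0],"twist": [0,0,-0.08]},{"gripper": 0,"offset": [-0.2,1.5,0],"twist": [0,0,-0.06]},{"gripper": 0,"offset": [0,0,0],"twist": [0,0,0]}])

```text
t: 9.95
eef_pos: [580.0, 293.6, 214.1]
eef_rot: [-2.057, -2.374, -0.001]
ft_force: [-0.1, -0.5, 0.1]
width: 91.3
```

```bash
python3 - <<'E'
from h import *
st((579.8,296,39))
b,d=grab('scene','s4');a,da=grab('top','t4')
P=cloud('scene',d);c=np.array([585.9,38.5]);t=np.radians(37.2);R=np.array([[np.cos(t),np.sin(t)],[-np.sin(t),np.cos(t)]])
def yel(P,im):
    h=cv2.cvtColor(im,cv2.COLOR_BGR2HSV);m=(h[...,0]>15)&(h[...,0]<35)&(h[...,1]>120)&(h[...,2]>100)
    q=(P[...,:2]-c)@R.T;m&=(abs(q).max(-1)<60)&(P[...,2]>90)
    w=np.c_[q[m],P[m][:,2]];print('yellow n',m.sum(),'a,b,z pct5/50/95',np.percentile(w,[5,50,95],axis=0).round(1).tolist())
yel(P,b);yel(cloud('top',da),a)
# mallet grip
P=cloud('top',da);v,u=np.mgrid[:384,:512]
for n,PP,I in(('top',P,a),('scene',cloud('scene',d),b)):
    m=(abs(PP[...,0]-580)<60)&(abs(PP[...,1]-296)<70)&(PP[...,2]>66)&(PP[...,2]<86)
    if m.sum()>5: print(n,m.sum(),cv2.minAreaRect(PP[m][:,:2].astype('float32')),PP[m].mean(0))
    m=(abs(PP[...,0]-580)<60)&(abs(PP[...,1]-320)<120)&(PP[...,2]>24)&(PP[...,2]<36)
    if m.sum()>5: print(n,'head',m.sum(),cv2.minAreaRect(PP[m][:,:2].astype('float32')))
c=np.zeros((500,800,3),'uint8');c[:480,:480]=cv2.resize(b[150:270,190:310],None,fx=4,fy=4,interpolation=2);c[:300,490:790]=cv2.resize(a[130:230,160:260],None,fx=3,fy=3)
cv2.imwrite('pics/rel.png',c)
E
```

```text
t 9.95 tcp [580.  293.6 214.1] psi 8.19 z [ 2.e-04  6.e-04 -1.e+00] q6 0.31 F [-0.1 -0.5  0.1] w 91.3
to go cm [ -0.02   0.24 -17.51]
yellow n 63 a,b,z pct5/50/95 [[10.6, -17.0, 131.3], [27.0, 2.1, 145.5], [37.0, 18.1, 147.9]]
yellow n 128 a,b,z pct5/50/95 [[8.1, -15.5, 140.7], [19.6, 1.1, 144.3], [31.0, 17.8, 146.7]]
scene 96 ((582.120361328125, 298.4404296875), (22.56509017944336, 51.844661712646484), 8.754721641540527) [584.68846975 300.60356306  75.67245956]
scene head 182 ((579.0, 322.2823181152344), (64.12080383300781, 125.73133850097656), 34.44013214111328)
```

View pics/rel.png

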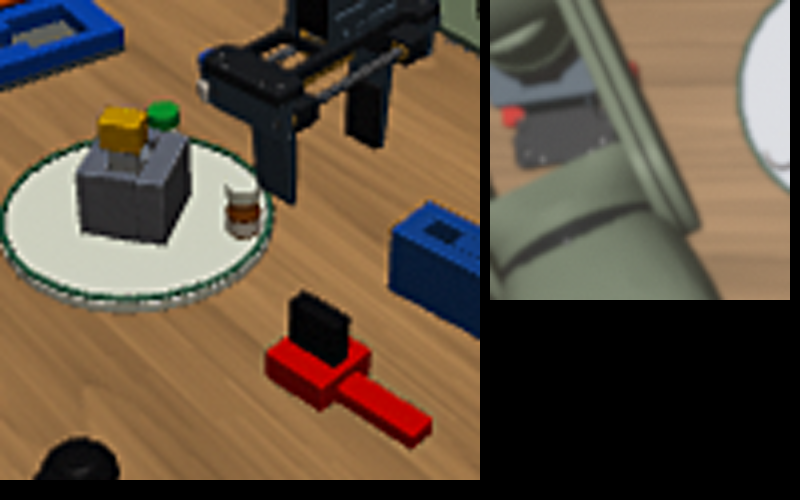

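Picture: the key stands upright in the hub at scene (221,183) and is released, head top at z≈144.5, so about 24 mm proud. The mallet grip top is at scene (270,232). Next is the mallet.

Request:
send_rows(deltas=[{"gripper": 0.4,"offset": [0,0.1,-4],"twist": [0,0,0]},{"gripper": 0.4,"offset": [0,0.1,-4.5],"twist": [0,0,0]},{"gripper": 0.4,"offset": [0,0.1,-4],"twist": [0,0,0]},{"gripper": 0.4,"offset": [0,0,-3],"twist": [0,0,0]},{"gripper": 0.4,"offset": [0,0,-1.5],"twist": [0,0,0]},{"gripper": 0.4,"offset": [0,0,-0.5],"twist": [0,0,0]},{"gripper": 1,"offset": [0,0,0],"twist": [0,0,0]},{"gripper": 1,"offset": [0,0,0],"twist": [0,0,0]},{"gripper": 1,"offset": [0,0,0],"twist": [0,0,0]},{"gripper": 1,"offset": [0,0,0],"twist": [0,0,0]}], grip_force=55)

```text
t: 11.05
eef_pos: [581.1, 294.8, 40.2]
eef_rot: [2.06, 2.371, 0.003]
ft_force: [0.3, -0.4, 0.5]
width: 24.9
```

```bash
python3 -c "
from h import *;st((580.3,296.5,38))"
```

```text
t 11.05 tcp [581.1 294.8  40.2] psi 8.02 z [ 2.e-03  9.e-04 -1.e+00] q6 0.31 F [ 0.3 -0.4  0.5] w 24.9
to go cm [-0.08  0.17 -0.22]
```

Request:
send_rows(deltas=[{"gripper": 1,"offset": [0,0,0],"twist": [0,0,0]},{"gripper": 1,"offset": [0,0,0],"twist": [0,0,0]},{"gripper": 1,"offset": [0,0,0],"twist": [0,0,0]},{"gripper": 1,"offset": [0,0,0.5],"twist": [0,0,0]},{"gripper": 1,"offset": [0,0,2],"twist": [0,0,0]},{"gripper": 1,"offset": [0,0,3],"twist": [0,0,0]},{"gripper": 1,"offset": [0,0,3.5],"twist": [0,0,0]},{"gripper": 1,"offset": [0,0,3.5],"twist": [0,0,0]},{"gripper": 1,"offset": [0,0,3],"twist": [0,0,0]},{"gripper": 1,"offset": [0,0,2],"twist": [0,0,0]}])

```text
t: 12.05
eef_pos: [580.0, 294.6, 215.5]
eef_rot: [-2.06, -2.371, -0.0]
ft_force: [-0.3, 1.2, -3.8]
width: 19.8
```

```bash
python3 -c "
from h import *;st((602,52,210))
b,d=get_image('scene');P=cloud('scene',d)
m=(abs(P[...,:2]-[580,296]).max(-1)<150)&(P[...,2]>110)
h=cv2.cvtColor(b,cv2.COLOR_BGR2HSV);m&=((h[...,0]<8)|(h[...,0]>172))&(h[...,1]>150)
q=P[m];print(m.sum(),np.percentile(q,[1,10,50,90,99],axis=0).round(1))
top=q[q[:,2]>np.percentile(q[:,2],80)-0]
print(cv2.minAreaRect(q[:,:2].astype('float32')))
st()
"
```

```text
t 12.05 tcp [580.  294.6 215.5] psi 8.03 z [-0.e+00  3.e-04 -1.e+00] q6 0.31 F [-0.3  1.2 -3.8] w 19.8
to go cm [  2.2  -24.26  -0.55]
560 [[549.2 272.7 178.6]
 [561.3 288.4 184.3]
 [584.1 330.6 195.3]
 [610.7 397.5 207.7]
 [614.1 409.7 209.9]]
((576.2549438476562, 338.7254638671875), (62.03348159790039, 143.0991668701172), 8.433265686035156)
t 12.1 tcp [581.3 295.3 218.6] psi 8.03 z [ 0.0048  0.0027 -1.    ] q6 0.31 F [ 0.4  0.7 -0.4] w 19.7
```

Request:
send_rows(deltas=[{"gripper": 1,"offset": [0.2,-1.5,0],"twist": [0,0,-0.1]},{"gripper": 1,"offset": [0.2,-2.6,0],"twist": [0,0,-0.12]},{"gripper": 1,"offset": [0.2,-3,0],"twist": [0,0,-0.12]},{"gripper": 1,"offset": [0.2,-3,0],"twist": [0,0,-0.12]},{"gripper": 1,"offset": [0.2,-3,0],"twist": [0,0,-0.12]},{"gripper": 1,"offset": [0.2,-3,0],"twist": [0,0,-0.12]},{"gripper": 1,"offset": [0.2,-3,0],"twist": [0,0,-0.12]},{"gripper": 1,"offset": [0.2,-2.6,0],"twist": [0,0,-0.12]},{"gripper": 1,"offset": [0.2,-1.8,-0.2],"twist": [0,0,-0.08]},{"gripper": 1,"offset": [0.1,-1,-0.3],"twist": [0,0,-0.04]}])

```text
t: 13.1
eef_pos: [598.5, 48.1, 207.3]
eef_rot: [-2.978, -0.999, 0.005]
ft_force: [0.2, 0.3, -4.4]
width: 19.6
```

```bash
python3 -c "
from h import *;st((599.5,49.5,190))"
```

```text
t 13.1 tcp [598.5  48.1 207.3] psi -52.9 z [-3.4e-03 -4.0e-04 -1.0e+00] q6 0.98 F [ 0.2  0.3 -4.4] w 19.6
to go cm [ 0.1   0.14 -1.73]
```

Request:
send_rows(deltas=[{"gripper": 1,"offset": [0.1,0.1,-0.7],"twist": [0,0,0]},{"gripper": 1,"offset": [0,0,-0.5],"twist": [0,0,0]},{"gripper": 1,"offset": [0,0,-0.3],"twist": [0,0,0]},{"gripper": 1,"offset": [0,0,-0.3],"twist": [0,0,0]},{"gripper": 1,"offset": [0,0,-0.3],"twist": [0,0,0]},{"gripper": 1,"offset": [0,0,-0.3],"twist": [0,0,0]},{"gripper": 1,"offset": [0,0,-0.2],"twist": [0,0,0]},{"gripper": 1,"offset": [0,0,-0.2],"twist": [0,0,0]},{"gripper": 1,"offset": [0,0,-0.2],"twist": [0,0,0]},{"gripper": 1,"offset": [0,0,0],"twist": [0,0,0]}])

```text
t: 14.1
eef_pos: [600.6, 50.5, 181.8]
eef_rot: [2.976, 1.004, 0.003]
ft_force: [-3.9, -0.1, 8.6]
width: 20.0
```

```bash
python3 -c "
from h import *;st((599.5,49.5,160))"
```

```text
t 14.1 tcp [600.6  50.5 181.8] psi -52.7 z [ 2.3e-03 -1.0e-04 -1.0e+00] q6 0.98 F [-3.9 -0.1  8.6] w 20.0
to go cm [-0.11 -0.1  -2.18]
```

Request:
send_rows(deltas=[{"gripper": 1,"offset": [0,0,-0.2],"twist": [0,0,0]},{"gripper": 1,"offset": [0,0,-0.2],"twist": [0,0,0]},{"gripper": 1,"offset": [0,0,-0.2],"twist": [0,0,0]},{"gripper": 1,"offset": [0,0,-0.2],"twist": [0,0,0]},{"gripper": 1,"offset": [0,0,-0.2],"twist": [0,0,0]},{"gripper": 1,"offset": [0,0,-0.2],"twist": [0,0,0]},{"gripper": 1,"offset": [0,0,-0.2],"twist": [0,0,0]},{"gripper": 1,"offset": [0,0,0],"twist": [0,0,0]},{"gripper": 1,"offset": [0,0,0],"twist": [0,0,0]},{"gripper": 1,"offset": [0,0,0],"twist": [0,0,0]}])

```text
t: 15.1
eef_pos: [600.5, 49.2, 169.1]
eef_rot: [2.973, 1.004, 0.003]
ft_force: [-5.5, -4.0, 14.5]
width: 19.6
```

```bash
python3 -c "
from h import *;st((599.5,49.5,160))"
```

```text
t 15.1 tcp [600.5  49.2 169.1] psi -52.69 z [ 0.0029 -0.0026 -1.    ] q6 0.98 F [-5.5 -4.  14.5] w 19.6
to go cm [-0.1   0.03 -0.91]
```

Request:
send_rows(deltas=[{"gripper": 1,"offset": [-0.05,-0.03,-0.2],"twist": [0,0,0]},{"gripper": 1,"offset": [-0.05,-0.03,-0.2],"twist": [0,0,0]},{"gripper": 1,"offset": [0,0,-0.2],"twist": [0,0,0]},{"gripper": 1,"offset": [0,0,-0.2],"twist": [0,0,0]},{"gripper": 1,"offset": [0,0,-0.1],"twist": [0,0,0]},{"gripper": 1,"offset": [0,0,-0.1],"twist": [0,0,0]},{"gripper": 1,"offset": [0,0,-0.1],"twist": [0,0,0]},{"gripper": 1,"offset": [0,0,0],"twist": [0,0,0]},{"gripper": 1,"offset": [0,0,0],"twist": [0,0,0]},{"gripper": 1,"offset": [0,0,0],"twist": [0,0,0]}])

```text
t: 16.1
eef_pos: [600.1, 48.5, 159.8]
eef_rot: [2.972, 1.004, 0.006]
ft_force: [-7.0, -4.3, 21.9]
width: 19.8
```

```bash
python3 -c "
from h import *;st((599.5,49.5,160))"
```

```text
t 16.1 tcp [600.1  48.5 159.8] psi -52.69 z [ 0.0052 -0.0027 -1.    ] q6 0.98 F [-7.  -4.3 21.9] w 19.8
to go cm [-0.06  0.1   0.02]
```

Request:
send_rows(deltas=[{"gripper": 1,"offset": [0,0,-0.1],"twist": [0,0,0]},{"gripper": 1,"offset": [0,0,-0.1],"twist": [0,0,0]},{"gripper": 1,"offset": [0,0,-0.1],"twist": [0,0,0]},{"gripper": 1,"offset": [0,0,-0.1],"twist": [0,0,0]},{"gripper": 1,"offset": [0,0,0],"twist": [0,0,0]},{"gripper": 1,"offset": [0,0,0],"twist": [0,0,0]},{"gripper": 1,"offset": [0,0,0],"twist": [0,0,0]},{"gripper": 1,"offset": [0,0,0],"twist": [0,0,0]},{"gripper": 1,"offset": [0,0,0],"twist": [0,0,0]},{"gripper": 1,"offset": [0,0,0],"twist": [0,0,0]}])

```text
t: 17.1
eef_pos: [600.1, 48.5, 159.7]
eef_rot: [2.972, 1.004, 0.01]
ft_force: [-13.5, -4.9, 39.7]
width: 20.2
```

```bash
python3 -c "
from h import *;st((599.5,49.5,160))"
```

```text
t 17.1 tcp [600.1  48.5 159.7] psi -52.68 z [ 0.0075 -0.0026 -1.    ] q6 0.98 F [-13.5  -4.9  39.7] w 20.2
to go cm [-0.06  0.1   0.03]
```

Request:
send_rows(deltas=[{"gripper": 1,"offset": [0,0,0.5],"twist": [0,0,0]},{"gripper": 1,"offset": [0,0,1],"twist": [0,0,0]},{"gripper": 1,"offset": [0,0,2],"twist": [0,0,0]},{"gripper": 1,"offset": [-0.5,-1.5,1.5],"twist": [0,0,-0.03]},{"gripper": 1,"offset": [-1,-3,0],"twist": [0,0,-0.1]},{"gripper": 1,"offset": [-1,-3,0],"twist": [0,0,-0.1]},{"gripper": 1,"offset": [-1.2,-3.3,0],"twist": [0,0,-0.1]},{"gripper": 1,"offset": [-1.2,-3.3,0],"twist": [0,0,-0.1]},{"gripper": 1,"offset": [-1,-3,0],"twist": [0,0,-0.1]},{"gripper": 1,"offset": [-0.8,-1.8,0],"twist": [0,0,-0.06]}])

```text
t: 18.1
eef_pos: [531.2, -141.8, 199.9]
eef_rot: [3.139, 0.086, -0.001]
ft_force: [-0.2, 0.0, -3.5]
width: 19.9
```

```bash
python3 - <<'E'
from h import *
st((476,-305,140))
a,da=grab('top','t5');b,db=grab('scene','s5');st((476,-305,140))
c=np.array([585.9,38.5]);t=np.radians(37.2);R=np.array([[np.cos(t),np.sin(t)],[-np.sin(t),np.cos(t)]])
for n,im,d in(('top',a,da),('scene',b,db)):
    P=cloud(n,d);h=cv2.cvtColor(im,cv2.COLOR_BGR2HSV)
    m=(h[...,0]>15)&(h[...,0]<35)&(h[...,1]>120)&(h[...,2]>100);q=(P[...,:2]-c)@R.T;m&=(abs(q).max(-1)<60)&(P[...,2]>80)
    w=np.c_[q[m],P[m][:,2]];print(n,'key',m.sum(),np.percentile(w,[5,50,95],axis=0).round(1).tolist() if m.any() else '')
    m=(((h[...,0]<8)|(h[...,0]>172))&(h[...,1]>150)&(h[...,2]>80))&(P[...,2]>110)&(P[...,1]<60)
    if m.sum()>20:print(n,'mallet',m.sum(),cv2.minAreaRect(P[m][:,:2].astype('float32')),np.percentile(P[m][:,2],[5,95]))
# cutout edges from initial depth, in tray frame, at top plane
im,d=load('top0');P=cloud('top',d);Q=np.load('hub6.npz')['P']
th=np.radians(-4.9);o=np.array([514.4,-325.2]);R2=np.array([[np.cos(th),np.sin(th)],[-np.sin(th),np.cos(th)]])
q=(Q[...,:2]-o)@R2.T;z=Q[...,2]
inn=(abs(q[...,0])<105)&(q[...,1]>-25)&(q[...,1]<70)
low=inn&(z<21);hi=inn&(z>26)
for lo,hi_ in((-70,-10),(10,65)):
    s=low&(q[...,0]>lo)&(q[...,0]<hi_);w=q[s][:,1];print('y range x in',lo,hi_,np.percentile(w,[1,99]).round(1), 'z',np.median(z[s]))
s=low&(abs(q[...,1]-17)<10);print('x range',np.percentile(q[s][:,0],[1,99]).round(1))
al=(z>20)&(z<45)&(abs(q).max(-1)<130);print('tray rect',cv2.minAreaRect(Q[al][:,:2].astype('float32')))
bm=cv2.cvtColor(im,cv2.COLOR_BGR2HSV);
np.set_printoptions(linewidth=220)
print(z[150:212,384:414:1][::2].round().astype(int))
cc=np.zeros((560,800,3),'uint8');cc[:400,:600]=cv2.resize(a[110:230,280:460],None,fx=3.333,fy=3.333,interpolation=2)[:400,:600]
cc[400:560,:240]=cv2.resize(b[160:240,180:300],None,fx=2,fy=2)
cc[:,600:800]=cv2.resize(b[110:250,140:190],(200,560))
cv2.imwrite('pics/mid.png',cc)
E
```

```text
t 18.1 tcp [ 531.2 -141.8  199.9] psi -86.86 z [-8.0e-04 -1.1e-03 -1.0e+00] q6 1.24 F [-0.2  0.  -3.5] w 19.9
to go cm [ -5.52 -16.32  -5.99]
t 18.2 tcp [ 531.  -141.9  199.9] psi -86.79 z [-0.0012 -0.0011 -1.    ] q6 1.23 F [ 0.1 -1.3 -2.6] w 19.9
to go cm [ -5.5  -16.31  -5.99]
top key 124 [[6.7, -17.8, 117.3], [18.4, -1.2, 120.2], [30.1, 15.1, 123.7]]
top mallet 237 ((602.0995483398438, -130.14791870117188), (33.98745346069336, 86.33308410644531), 76.33666229248047) [170.37861427 181.47211471]
scene key 57 [[8.7, -18.2, 117.2], [24.0, -1.7, 121.9], [34.4, 15.5, 124.3]]
scene mallet 264 ((572.7359008789062, -138.1864471435547), (143.5171356201172, 71.66683959960938), 7.648592948913574) [167.55114716 193.65057869]
y range x in -70 -10 [-15.7  48.3] z 10.690205239511897
y range x in 10 65 [ 2.  30.4] z 10.886402895384322
x range [-73.6  76.2]
tray rect ((513.7550048828125, -337.1053466796875), (171.71221923828125, 220.2015380859375), 85.08535766601562)
[[33 34 33 32 33 31 32 33 33 32 30 32 32 34 33 32 34 33 32 32 33 33 33 32 32 32 32 34 33 35]
 [32 32 31 33 34 31 34 32 34 32 32 32 32
[... 2050 characters left out ...]
11 12 10 11 11 12 11  9 11 13 21 29 33 32 34 33]
 [33 33 10 10 10 10 11 10 11 10 11 13 10 10 10 11 11 12 10 10  9 10 11 16 22 29 32 32 34 34]
 [32 33 11  9 12 11 10 12 11 11 11 11  9  9  9 10 12 11 11 12 12 11 10 14 22 30 32 33 34 33]
 [33 31 10 11 10  9 12 10 11 11 11 10 11 12 12 13 11  9 11 10 10 10 11 17 23 29 33 32 34 33]
 [33 10 10 11  9 11 11 11 11 11 11 12 11 11 13 10 10  9 11 10 11 10 10 18 24 32 33 33 30 33]
 [33 11 12  9 11 10 13 10 10 10 10 10 12 10 11 10 11 11 12 11 10 11 10 17 26 32 33 33 32 32]
 [32 32 33 33 33 32 34 33 32 33 34 32 33 34 33 33 33 33 34 33 31 31 32 20 26 35 32 33 32 34]
 [30 32 33 34 34 34 32 32 34 33 32 32 33 32 34 35 34 32 34 32 31 32 32 33 34 34 32 33 33 34]]
```

View pics/mid.png

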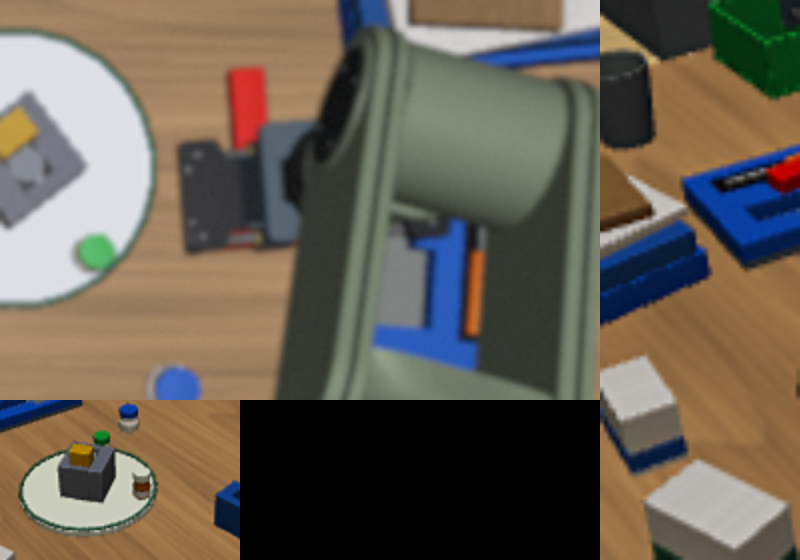

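Picture: the key's head sits on the hub at top (285,149), head top z≈120, so it is home. The tray is at the right with the mallet held above. Refining the cutout and the mallet's offset in the grip.

```bash
python3 - <<'E'
from h import *
Q=np.load('hub6.npz')['P'];th=np.radians(-4.9);o=np.array([514.4,-325.2]);R2=np.array([[np.cos(th),np.sin(th)],[-np.sin(th),np.cos(th)]])
q=(Q[...,:2]-o)@R2.T;z=Q[...,2]
def rows(sel):
    L=[];Rr=[]
    for v in sel:
        y=q[v,380:412,1];zz=z[v,380:412]
        j=np.where(zz<22)[0]
        if len(j)<4: continue
        j0=j[0]; p=cloudtop(v,380+j0-0.5); L.append(p); w=(zz>13.5)&(zz<29)&(np.arange(len(zz))>j[len(j)//2]); Rr+=list(y[w])
    return np.array(L),np.array(Rr)
def cloudtop(v,u):
    return (ray('top',u,v,32)[:2]-o)@R2.T
for nm,s in(('tail',range(164,182)),('head',range(187,206))):
    L,Rr=rows(s);print(nm,'+y edge',L[:,1].mean().round(2),L[:,1].std().round(2),'-y wall',np.median(Rr).round(2),'mid',((L[:,1].mean()+np.median(Rr))/2).round(2))
# x ends, columns
A=[];B=[]
for u in range(388,404):
    x=q[150:214,u,0];zz=z[150:214,u];j=np.where(zz<22)[0]
    A.append(cloudtop(150+j[-1]+.5,u)[0])
for u in range(395,402):
    zz=z[150:214,u];j=np.where(zz<22)[0];B.append(cloudtop(150+j[0]-.5,u)[0])
print('x head end',np.mean(A),'tail end(top plane)',np.mean(B))
print('axis est',np.mean(A)+36,np.mean(B)-116)
# tail tip
a,da=load('t5');b,db=load('s5')
for n,im,d in(('top',a,da),('scene',b,db)):
    P=cloud(n,d);h=cv2.cvtColor(im,cv2.COLOR_BGR2HSV)
    m=(((h[...,0]<8)|(h[...,0]>172))&(h[...,1]>150)&(h[...,2]>80))&(P[...,2]>150)&(P[...,1]<-100)&(P[...,0]>590)
    w=P[m]-[531.1,-141.9,0];al=np.radians(3.2);e=np.array([np.cos(al),np.sin(al)]);f=np.array([-e[1],e[0]])
    print(n,'tail tip along',np.percentile(w[:,:2]@e,[95,99,100]).round(1),'lat',np.percentile(w[:,:2]@f,[2,98]).round(1))
E
```

```text
tail +y edge 70.34 16.91 -y wall 2.67 mid 36.5
head +y edge 56.49 0.97 -y wall -15.36 mid 20.56
x head end -75.67515311946397 tail end(top plane) 74.35769798417482
axis est -39.67515311946397 -41.64230201582518
top tail tip along [109.7 112.8 113.2] lat [-11.6  14. ]
scene tail tip along [111.4 112.5 113.1] lat [-12.8  15. ]
```

Request:
send_rows(deltas=[{"gripper": 1,"offset": [-0.6,-1.5,0],"twist": [0,0,-0.02]},{"gripper": 1,"offset": [-0.8,-2.3,0],"twist": [0,0,-0.02]},{"gripper": 1,"offset": [-0.8,-2.5,-0.5],"twist": [0,0,-0.02]},{"gripper": 1,"offset": [-0.8,-2.5,-1],"twist": [0,0,-0.02]},{"gripper": 1,"offset": [-0.8,-2.5,-1.5],"twist": [0,0,-0.02]},{"gripper": 1,"offset": [-0.8,-2.2,-2],"twist": [0,0,-0.02]},{"gripper": 1,"offset": [-0.6,-1.5,-2],"twist": [0,0,-0.02]},{"gripper": 1,"offset": [-0.4,-1,-1.5],"twist": [0,0,0]},{"gripper": 1,"offset": [0,0,-0.5],"twist": [0,0,0]},{"gripper": 1,"offset": [0,0,0],"twist": [0,0,0]}])

```text
t: 19.2
eef_pos: [476.2, -298.6, 109.3]
eef_rot: [-3.138, 0.125, 0.002]
ft_force: [-0.6, 0.4, -2.3]
width: 19.7
```

```bash
python3 - <<'E'
from h import *
st((474.7,-301.7,50))
b,db=grab('scene','s6');a,da=grab('top','t6');st((474.7,-301.7,50))
th=np.radians(-4.9);o=np.array([476.0,-301.3]);R2=np.array([[np.cos(th),np.sin(th)],[-np.sin(th),np.cos(th)]])
for n,im,d in(('top',a,da),('scene',b,db)):
    P=cloud(n,d);h=cv2.cvtColor(im,cv2.COLOR_BGR2HSV);q=(P[...,:2]-o)@R2.T;z=P[...,2]
    m=(((h[...,0]<8)|(h[...,0]>172))&(h[...,1]>150)&(h[...,2]>60))&(z>60)&(abs(q).max(-1)<140)
    for nm,mm in(('tail',m&(q[...,0]>50)),('head',m&(q[...,0]<40))):
        if mm.sum()>10:print(n,nm,mm.sum(),'x',np.percentile(q[mm][:,0],[1,99]).round(1),'y',np.percentile(q[mm][:,1],[2,98]).round(1),'z',np.percentile(z[mm],[2,50,98]).round(1))
    t=(abs(z-32)<3)&(abs(q[...,0]-40)<140)&(abs(q[...,1]+30)<130)&(h[...,0]>100)&(h[...,0]<125)&(h[...,1]>130)
    print(n,'tray top in cutout frame x',np.percentile(q[t][:,0],[.5,99.5]).round(1),'y',np.percentile(q[t][:,1],[.5,99.5]).round(1),'expect x -70..150, y -115..55')
cc=cv2.resize(b[120:200,130:250],None,fx=5,fy=5,interpolation=2)
cv2.imwrite('pics/place.png',cc)
E
```

```text
t 19.2 tcp [ 476.2 -298.6  109.3] psi -94.55 z [-0.0013  0.0012 -1.    ] q6 1.07 F [-0.6  0.4 -2.3] w 19.7
to go cm [-0.15 -0.31 -5.93]
t 19.3 tcp [ 477.2 -298.7  110.7] psi -94.49 z [ 1.2e-03 -6.0e-04 -1.0e+00] q6 1.07 F [-0.3  0.4 -3.3] w 19.9
to go cm [-0.25 -0.3  -6.07]
top tail 196 x [ 50.7 110.3] y [-7.7 17. ] z [82.8 88.5 92.1]
top tray top in cutout frame x [-67.4 147.7] y [-113.7   53.4] expect x -70..150, y -115..55
scene tail 78 x [ 52.5 113.3] y [-4.2 22.1] z [73.3 87.5 91.8]
scene head 144 x [-27.   38.2] y [-21.2  39.1] z [ 75.9  95.9 105.6]
scene tray top in cutout frame x [-65.9 151.3] y [-115.    58.6] expect x -70..150, y -115..55
```

View pics/place.png

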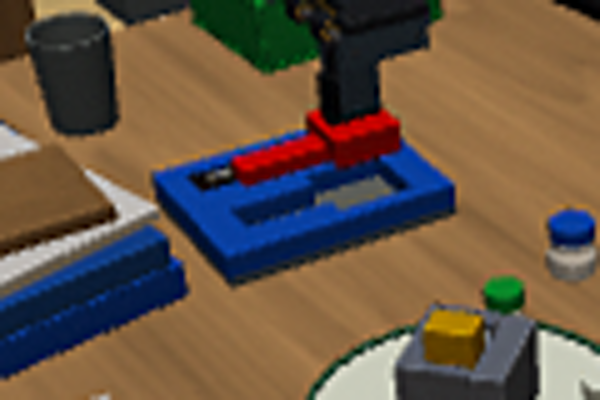

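Request:
send_rows(deltas=[{"gripper": 1,"offset": [-0.13,-0.36,-0.5],"twist": [0,0,-0.006]},{"gripper": 1,"offset": [0,0,-1],"twist": [0,0,0]},{"gripper": 1,"offset": [0,0,-1],"twist": [0,0,0]},{"gripper": 1,"offset": [0,0,-0.7],"twist": [0,0,0]},{"gripper": 1,"offset": [0,0,-0.5],"twist": [0,0,0]},{"gripper": 1,"offset": [0,0,-0.4],"twist": [0,0,0]},{"gripper": 1,"offset": [0,0,-0.3],"twist": [0,0,0]},{"gripper": 1,"offset": [0,0,-0.3],"twist": [0,0,0]},{"gripper": 1,"offset": [0,0,-0.2],"twist": [0,0,0]},{"gripper": 1,"offset": [0,0,0],"twist": [0,0,0]}])

```text
t: 20.3
eef_pos: [475.1, -302.6, 60.8]
eef_rot: [-3.139, 0.134, 0.0]
ft_force: [1.1, 0.1, -3.8]
width: 19.7
```

```bash
python3 -c "
from h import *;st((475,-302,50))"
```

```text
t 20.3 tcp [ 475.1 -302.6   60.8] psi -94.88 z [-3.e-04  1.e-04 -1.e+00] q6 1.07 F [ 1.1  0.1 -3.8] w 19.7
to go cm [-0.01  0.06 -1.08]
```

No contact with the underside about 11 mm into the pocket. Lowering to the floor and releasing.

Request:
send_rows(deltas=[{"gripper": 1,"offset": [0,0,-0.3],"twist": [0,0,0]},{"gripper": 1,"offset": [0,0,-0.3],"twist": [0,0,0]},{"gripper": 1,"offset": [0,0,-0.2],"twist": [0,0,0]},{"gripper": 1,"offset": [0,0,-0.15],"twist": [0,0,0]},{"gripper": 1,"offset": [0,0,-0.1],"twist": [0,0,0]},{"gripper": 1,"offset": [0,0,0],"twist": [0,0,0]},{"gripper": 1,"offset": [0,0,0],"twist": [0,0,0]},{"gripper": 1,"offset": [0,0,0],"twist": [0,0,0]},{"gripper": 1,"offset": [0,0,0],"twist": [0,0,0]},{"gripper": 1,"offset": [0,0,0],"twist": [0,0,0]}])

```text
t: 21.3
eef_pos: [475.2, -302.6, 50.5]
eef_rot: [3.139, -0.134, 0.0]
ft_force: [-0.2, -0.5, -2.4]
width: 19.5
```

```bash
python3 -c "
from h import *;st((475,-302,50))"
```

```text
t 21.3 tcp [ 475.2 -302.6   50.5] psi -94.88 z [ 1.e-04 -2.e-04 -1.e+00] q6 1.07 F [-0.2 -0.5 -2.4] w 19.5
to go cm [-0.02  0.06 -0.05]
```

Request:
send_rows(deltas=[{"gripper": 0.7,"offset": [0,0,0],"twist": [0,0,0]},{"gripper": 0.5,"offset": [0,0,0],"twist": [0,0,0]},{"gripper": 0.4,"offset": [0,0,0],"twist": [0,0,0]},{"gripper": 0.4,"offset": [0,0,0],"twist": [0,0,0]},{"gripper": 0.4,"offset": [0,0,0],"twist": [0,0,0]},{"gripper": 0.4,"offset": [0,0,0],"twist": [0,0,0]},{"gripper": 0.4,"offset": [0,0,1],"twist": [0,0,0]},{"gripper": 0.4,"offset": [0,0,3],"twist": [0,0,0]},{"gripper": 0.4,"offset": [0,0,4],"twist": [0,0,0]},{"gripper": 0.4,"offset": [0,0,4],"twist": [0,0,0]}])

```text
t: 22.3
eef_pos: [474.9, -302.4, 172.3]
eef_rot: [-3.139, 0.134, 0.001]
ft_force: [0.6, 0.1, 0.1]
width: 54.7
```

Request:
send_rows(deltas=[{"gripper": 0.4,"offset": [-0.5,1.5,1],"twist": [0,0,0]},{"gripper": 0.4,"offset": [-1,3,0],"twist": [0,0,0]},{"gripper": 0.4,"offset": [-1,3,0],"twist": [0,0,0]},{"gripper": 0.4,"offset": [-1,3,0],"twist": [0,0,0]},{"gripper": 0.4,"offset": [-1,3,0],"twist": [0,0,0]},{"gripper": 0.4,"offset": [-1,3,0],"twist": [0,0,0]},{"gripper": 0.4,"offset": [-1,3,0],"twist": [0,0,0]},{"gripper": 0.4,"offset": [-0.5,1.5,0],"twist": [0,0,0]},{"gripper": 0.4,"offset": [0,0,0],"twist": [0,0,0]},{"gripper": 0.4,"offset": [0,0,0],"twist": [0,0,0]}])

```text
t: 23.3
eef_pos: [405.2, -92.6, 180.7]
eef_rot: [3.138, -0.132, 0.001]
ft_force: [0.2, -1.1, 0.3]
width: 54.8
```

```bash
python3 - <<'E'
from h import *
st()
b,db=grab('scene','s7');a,da=grab('top','t7')
th=np.radians(-4.9);o=np.array([476.0,-301.3]);R2=np.array([[np.cos(th),np.sin(th)],[-np.sin(th),np.cos(th)]])
for n,im,d in(('top',a,da),('scene',b,db)):
    P=cloud(n,d);h=cv2.cvtColor(im,cv2.COLOR_BGR2HSV);q=(P[...,:2]-o)@R2.T;z=P[...,2]
    m=(((h[...,0]<8)|(h[...,0]>172))&(h[...,1]>150)&(h[...,2]>60))&(abs(q[...,0]-40)<95)&(abs(q[...,1])<45)&(z>5)
    for nm,mm in(('tail',m&(q[...,0]>45)),('head',m&(q[...,0]<40))):
        if mm.sum()>10:print(n,nm,mm.sum(),'x',np.percentile(q[mm][:,0],[1,99]).round(1),'y',np.percentile(q[mm][:,1],[2,98]).round(1),'z',np.percentile(z[mm],[5,50,95]).round(1))
    if m.sum()>20: print(cv2.minAreaRect(q[m].astype('float32')))
    c=np.array([585.9,38.5]);m=(abs(P[...,:2]-c).max(-1)<60)&(h[...,0]>15)&(h[...,0]<35)&(h[...,1]>120)&(z>80);print(n,'key top z',np.percentile(z[m],[50,75]))
cc=np.zeros((480,800,3),'uint8');cc[:,:480]=cv2.resize(b[120:240,140:260],(480,480),interpolation=2);cc[:315,485:800]=cv2.resize(a[135:240,360:465],(315,315),interpolation=2)
cv2.imwrite('pics/end.png',cc)
E
```

```text
t 23.3 tcp [405.2 -92.6 180.7] psi -94.83 z [ 5.e-04 -6.e-04 -1.e+00] q6 1.4 F [ 0.2 -1.1  0.3] w 54.8
top tail 204 x [ 46.3 111.4] y [-14.7  12.4] z [24.8 28.4 31.6]
top head 303 x [-31.   38.1] y [-25.   30.5] z [28.3 40.6 85.1]
((39.29218292236328, 5.6009979248046875), (143.0941925048828, 60.99636459350586), 4.943942070007324)
top key top z [119.76229517 121.24718325]
scene tail 39 x [ 47.2 110.6] y [-15.2  12.9] z [28.4 30.9 34.3]
scene head 89 x [-28.2  38.3] y [-22.8  32.9] z [30.7 40.9 45.8]
((37.481380462646484, 0.6701774597167969), (55.968929290771484, 144.32687377929688), 74.3018569946289)
scene key top z [115.73266183 122.13616539]
```

View pics/end.png

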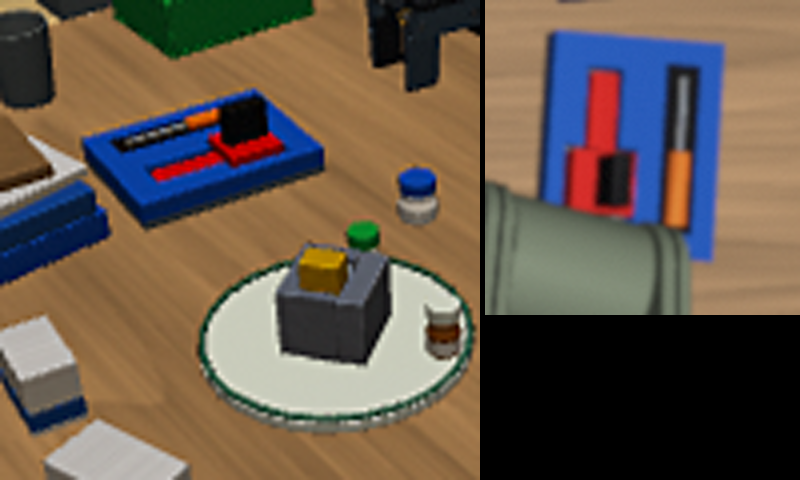

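```bash
python3 -c "
from station import arm;print(arm.finish_job())"
```

```text
the job is handed in; nothing more can be done
None
```

I set the yellow key in the gap and let go of it standing about 24 mm proud. I drove it home by pressing with the small red mallet rather than with separate taps, then laid the mallet back in its cutout. I handed the job in at about 23 s of the 54 s allowed; it reported no verdict.

**Last checks:**
- **Key:** its head top reads z ≈ 120 mm from the top camera, so the head lies on the hub. The mallet stopped moving while the force rose to about 40 N, which also says it is home. The scene camera's head reading is noisier, with a median of 116 mm because it also catches the head's sides.
- **Spindle:** I could not read its shift directly; I take it as tight because the key is fully down.
- **Mallet:** its head top is at 40.6 mm and its tail top at 28.4 mm, which matches lying flat on the cutout floor. It sits within about 1–2 mm sideways, with the tail in its slot.
- **Bystanders and gripper:** the jars look unmoved, and the black-headed key was still in its rack when I last saw it, before driving. The gripper is clear of everything.

The two cameras and the arm disagreed by 1–2 mm at times. I split the difference, and the key and the mallet both went in without jamming.

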